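# Clear the desk pile, each thing to its own place

### The job

Take the pile on the plan chest apart from the top down, one thing at a time and without shoving the pile along, and set each thing on its own place before you take the next: the stamp upright on the felt of the ink pad, then the eraser flat in the narrow tray, then the staples carton flat in the wide tray, and last the wooden block upright on its broad face inside the kerb of the street model's empty plot. Each must end up inside its place's rim, not resting on it; leave the ink bottle and the loupe where they stand.

Things in the scene. Friction and masses are not known exactly. Their poses are not given: they have to be found in the camera images.
- stamp: Rubber stamp with a light wooden foot 28 (x) x 50 (y) x 18 mm high and a dark turned handle upright on its middle; 76 mm high in all. The handle is a knob about 24 mm thick from 40 to 76 mm above the underside, on a thinner neck. About 0.09 kg. At the start it stands on top of the pile, crosswise on the eraser. Origin: centre of its underside; z up.
- eraser: Blue-sleeved white eraser, a flat bar 23 (x) x 58 (y) x 12 mm high, about 0.03 kg. At the start second from the top of the pile, crosswise on the carton, its ends showing on both sides of the stamp. Origin: centre of its underside; z up.
- carton: Small staples carton, a closed white box with a red printed top, 38 (x) x 64 (y) x 22 mm high, about 0.085 kg. At the start third from the top of the pile, crosswise on the wooden block. Origin: centre of its underside; z up.
- block: Plain beech massing block 45 (x) x 70 (y) x 40 mm high, about 0.1 kg. At the start the bottom of the pile, on the work surface. Origin: centre of its underside; z up.
- ink_pad: Ink pad: a flat dark steel tin 70 (x) x 92 (y) mm with a broad flat rim 13 mm wide, 8 mm high, round a sunken felt pad 44 x 66 mm whose top is 4 mm above the work surface. Origin: centre of the felt, on the underside, 4 mm below the floor the stamp rests on; z up, y the longer side.
- narrow_tray: Narrow shallow light wooden tray, 47 (x) x 82 (y) mm outside; opening 37 x 72 mm; floor 4 mm and rim 8 mm above the work surface, rim 5 mm wide. The narrower of the two wooden trays. Origin: centre of the tray, on the underside, 4 mm below the floor the eraser rests on; z up, y the longer side.
- wide_tray: Wide shallow light wooden tray, 66 (x) x 92 (y) mm outside; opening 56 x 82 mm; floor 4 mm and rim 8 mm above the work surface, rim 5 mm wide. The wider of the two wooden trays. Origin: centre of the tray, on the underside, 4 mm below the floor the carton rests on; z up, y the longer side.
- street_model: Architect's street model: cork board 90 (x) x 144 (y) x 4 mm, in its middle an empty plot 61 (x) x 86 (y) mm inside a white kerb 4 mm wide, its top 8 mm above the work surface. White toy buildings up to 24 mm high stand 53 to 67 mm from its centre along +y and -y; x sides clear. Origin: centre of the plot, on the underside, 4 mm below the floor the block rests on; z up, y the longer side.
- ink_bottle: Bystander: closed black ink bottle with white label, 46 mm diameter, 64 mm high. Leave it where it stands. Origin: centre of its underside; z up.
- loupe: Bystander: black round loupe (magnifier stand), 43 mm diameter, 36 mm high. Leave it where it stands. Origin: centre of its underside; z up.
Mind the look-alikes: they are no part of the job. What is shaped like the carton but purple or yellow is not meant. What is shaped like the eraser but orange is not meant.

How it is judged:
On the way, in this order (a step that is already met when the one before it is completed fails the run):
1. the stamp stands on the felt inside the ink pad's rim, let go (horizontal distance between stamp and ink_pad below 0.014 m and z of stamp in the frame of ink_pad between 0.0015 and 0.0062 m and angle between stamp's own z axis and vertical below 0.06 rad and contact force between the fingers and stamp below 0.2 N and linear speed of stamp below 0.02 m/s and angular speed of stamp below 0.2 rad/s), for 0.2 s.
2. the eraser lies flat inside the narrow tray, let go (horizontal distance between eraser and narrow_tray below 0.014 m and z of eraser in the frame of narrow_tray between 0.0015 and 0.0062 m and angle between eraser's own z axis and vertical below 0.06 rad and contact force between the fingers and eraser below 0.2 N and linear speed of eraser below 0.02 m/s and angular speed of eraser below 0.2 rad/s), for 0.2 s.
3. the carton lies flat inside the wide tray, let go (horizontal distance between carton and wide_tray below 0.014 m and z of carton in the frame of wide_tray between 0.0015 and 0.0062 m and angle between carton's own z axis and vertical below 0.06 rad and contact force between the fingers and carton below 0.2 N and linear speed of carton below 0.02 m/s and angular speed of carton below 0.2 rad/s), for 0.2 s.
4. the wooden block stands inside the kerb of the street model's empty plot, let go (horizontal distance between block and street_model below 0.014 m and z of block in the frame of street_model between 0.0015 and 0.0062 m and angle between block's own z axis and vertical below 0.06 rad and contact force between the fingers and block below 0.2 N and linear speed of block below 0.02 m/s and angular speed of block below 0.2 rad/s), for 0.2 s.
At the end, for the whole second after the job is handed in: Stamp in ink pad, eraser in narrow tray, carton in wide tray, block in the model's plot: each centred within 14 mm, underside on its floor (1.5 to 6.2 mm above the place's underside; the rim is at 8), tilted under 0.06 rad, released and at rest (all of step 1 and all of step 2 and all of step 3 and all of step 4); the robot touches nothing.
It fails at once if ink bottle moved by more than 20 mm (distance of ink_bottle from where it was at the start of the episode above 0.02 m).
It fails at once if loupe moved by more than 20 mm (distance of loupe from where it was at the start of the episode above 0.02 m).
It fails at once if the pile shoved by more than 30 mm with the carton still on the block (distance of block from where it was at the start of the episode above 0.03 m and z of carton in the frame of block above 0.03 m and horizontal distance between carton and block below 0.05 m).
It also fails if it takes over 122 s, if anything falls off the work surface, if the arm or the gripper's body presses on something with over 40 N, if the wrist force passes 120 N, or if a joint passes its speed limit or range.

### The arm

A 7-joint arm with a two-finger parallel gripper is mounted at the origin on the work surface; the furniture and walls round the work are solid. World frame = base frame: x ahead of the robot, y to its left, z up, the work surface at z = 0. Lengths are in m, angles in rad, forces in N, time in s.
With the tool pointing down it reaches from about 0.35 to 0.9 m from the base axis. Payload 7.2 kg.
Tool frame: the origin (TCP) lies midway between the tips of the shut fingers; the grasp point (between the pads) lies 19 mm behind it (manip.grip_depth is the distance from the TCP to the grasp point, in m); z points along the fingers, y is the line along which they close (so a half turn about z gives the same grasp; the last joint's range is limited). The gripper opens to 85 mm and grips with 20 to 120 N. Pads are 22 mm wide; open, the fingers measure 114 mm over their backs; the gripper's body (76 mm by 85 mm) begins 54 mm behind the grasp point. The pads swing forward as they close: fully open they stand 13 mm farther back than shut.
Start: joints at [1.172, 0.411, -0.013, 1.596, 0.006, 1.134, -0.082], TCP at [0.203, -0.591, 0.231] pointing down, gripper open.
Joint ranges: [-2.95, 2.95], [-0.29, 1.99], [-1.47, 1.44], [0.14, 2.54], [-1.03, 4.17], [0.13, 1.85], [-2.86, 2.86]. Speed limits (rad/s): [2.39, 2.39, 3.01, 3.01, 3.14, 3.14, 3.14].

### API

Orientations are given as a unit quaternion [w, x, y, z].
In Python, from plant import sensors, viewer, ticket, manip gives the robot as it stands. The module is installed in compiled form; this text tells all that it offers.
- The arm moves only by the shell command python3 -m jog 'ROWS' [FORCE]. ROWS is JSON, a list of rows, each a list of 7 numbers: the shift along the world's x, y, z in mm, then the turn, a rotation vector about the world's x, y, z in rad, then the finger opening in mm, from 0 to 85.4. In form: [[dx, dy, dz, rx, ry, rz, gripper], ...]. A call has 1 to 10 rows; each row shifts and turns the commanded pose from where the row before left it; what a row does not reach is not made up. A row lasts 1/10 s, in which the tool goes at most 50 mm and 8.59 degrees, less where a joint would pass 70% of its speed; a pose out of reach is approached as far as the arm can. A call is refused whole if a number of a shift passes 50 or a number of a turn 0.15, either way. A call with a gripper value outside its range is refused whole. The fingers move at their own pace and stop on an object; FORCE is the grip in N (left out, the last holds). Time passes only in rows, so rows that do not move let the fingers close. It gives the time, the measured TCP pose, the force, the opening and the grip force at its end, in the units of the state.
- sensors.get_state(): the state, without advancing time (a new reading comes with each control period).
- viewer.grab_frame(name): name is "scene" or "side" or "wrist"; returns a dict with "image" (480x640x3 uint8, blue, green, red), "camera_matrix" (3x3 intrinsics, pixels), "extrinsics" (4x4, takes a point from camera to world coordinates). Camera axes: x right, y down, z forward; pixel columns grow to the right and rows downward; lengths in m; the calibration is good to about 2 mm. A picture is of the moment at which its call begins. There is no depth.
- ticket.finish_job(): hands the job in; it is judged then, once.
The state is a dict: "t": time; "q": joint angles; "joint_velocities": joint speeds; "joint_torque": joint torques, N m; "tcp_pos": TCP position; "tcp_rot": TCP orientation; "wrist_force": force on the tool from outside, world axes, zero at the start; "torque": the same for the moment, N m; "gripper_width": finger opening in m; "finger_force": force on a finger pad.
Only numpy, scipy, OpenCV 4.12 (cv2) and the standard library are available. Lean on these libraries where they do the work, as an engineer would, in place of code of your own. Each camera call takes 0.05 s, during which the arm holds its last target. There are 200 camera calls.

## Working session

There is one attempt and no reset: what is moved stays moved. The work goes in short steps, Python scripts to look and compute and a shell command to move; the robot and the scene stay as the last step left them, time stands still between calls to the robot, and variables do not carry over. Pictures are saved under pics/ and viewed, at most 14 in all, crops included, and the job is handed in when it is done.

```bash
mkdir -p pics; cat > h.py <<'E'
import numpy as np, cv2
from plant import sensors, viewer, ticket, manip
def grab(n,f=None):
    d=viewer.grab_frame(n)
    if f: cv2.imwrite('pics/%s.png'%f,d['image'])
    return d
def ray(d,uv,z):
    K=np.array(d['camera_matrix']);T=np.array(d['extrinsics'])
    r=T[:3,:3]@np.linalg.inv(K)@np.array([uv[0],uv[1],1.]);o=T[:3,3]
    return (o+r*(z-o[2])/r[2])[:2]
def proj(d,p):
    K=np.array(d['camera_matrix']);T=np.array(d['extrinsics'])
    c=K@(T[:3,:3].T@(np.array(p)-T[:3,3]));return c[:2]/c[2]
E
python3 - <<'E'
from h import *
for n in ['scene','side','wrist']:
    d=grab(n,n+'0');print(n,np.round(d['extrinsics'],3).tolist(),np.round(d['camera_matrix'],0).tolist())
s=sensors.get_state();print(s)
E
```

```text
scene [[-0.443, -0.71, 0.547, -0.336], [-0.896, 0.34, -0.285, 0.381], [0.017, -0.617, -0.787, 1.137], [0.0, 0.0, 0.0, 1.0]] [[565.0, 0.0, 324.0], [0.0, 565.0, 240.0], [0.0, 0.0, 1.0]]
side [[0.999, 0.03, -0.019, 0.417], [0.031, -0.459, 0.888, -0.78], [0.017, -0.888, -0.46, 0.505], [0.0, 0.0, 0.0, 1.0]] [[436.0, 0.0, 325.0], [0.0, 436.0, 233.0], [0.0, 0.0, 1.0]]
wrist [[0.325, -0.902, -0.285, 0.276], [-0.946, -0.31, -0.096, -0.567], [-0.002, 0.301, -0.954, 0.373], [0.0, 0.0, 0.0, 1.0]] [[346.0, 0.0, 320.0], [0.0, 346.0, 231.0], [0.0, 0.0, 1.0]]
{'t': 0.15, 'q': array([ 1.17179794,  0.41172927, -0.01273089,  1.59685245,  0.00561173,
        1.13429364, -0.08220964]), 'joint_velocities': array([ 0.00029797, -0.0044604 , -0.00040187, -0.0033995 ,  0.00128412,
        0.00114622, -0.00095015]), 'joint_torque': array([ 2.14635285e-03, -6.01037765e+01,  6.83287438e-01, -2.99647611e+01,
        1.39600414e-02,  7.95859960e-03, -1.23656059e-05]), 'tcp_pos': array([ 0.20285086, -0.59076225,  0.23063771]), 'tcp_rot': array([-6.05927523e-04,  9.86349529e-01,  1.64663957e-01, -1.46929097e-04]), 'wrist_force': array([ 0.4721383 , -0.51593947,  0.00426318]), 'torque': array([-0.01399893,  0.02178533,  0.07682609]), 'finger_force': 0.0, 'gripper_width': 0.08543912127364142}
```

View pics/scene0.png

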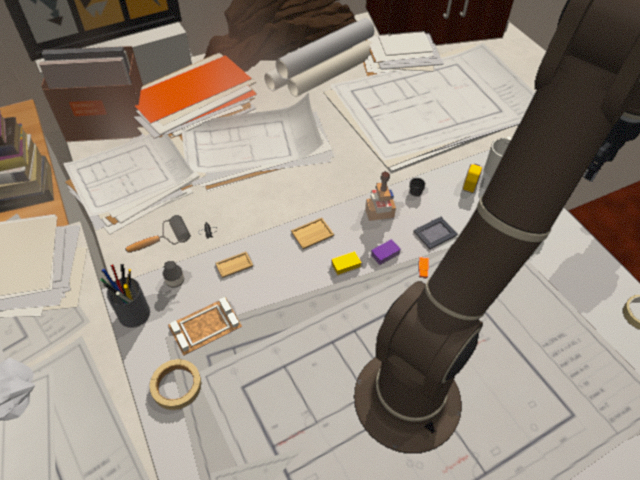

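View pics/side0.png

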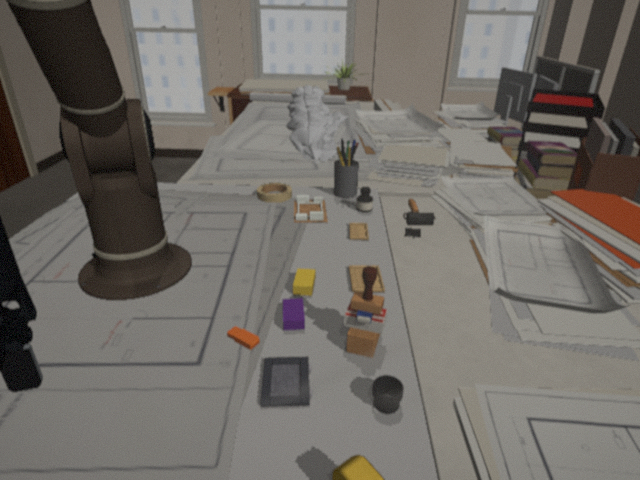

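```bash
python3 - <<'E'
from h import *
d=grab('scene');s=grab('side')
for n,u in dict(pad=(436,233),wide=(312,234),narrow=(234,265),model=(205,325),pile=(380,216),bottle=(172,280),loupe=(417,193)).items(): print(n,ray(d,u,0.006).round(3))
for n,u in dict(pad=(286,381),wide=(365,279),narrow=(358,231),model=(310,210),loupe=(388,405),pile=(363,340)).items(): print('side',n,ray(s,u,0.006).round(3))
a=cv2.resize(d['image'][165:285,300:460],None,fx=5,fy=5,interpolation=cv2.INTER_CUBIC);cv2.imwrite('pics/a.png',a)
E
```

```text
pad [ 0.347 -0.301]
wide [ 0.482 -0.011]
narrow [0.477 0.204]
model [0.348 0.322]
pile [ 0.46  -0.199]
bottle [0.499 0.353]
loupe [ 0.488 -0.332]
side pad [ 0.353 -0.303]
side wide [ 0.487 -0.018]
side narrow [0.48  0.201]
side model [0.352 0.321]
side loupe [ 0.503 -0.34 ]
side pile [ 0.474 -0.205]
```

View pics/a.png

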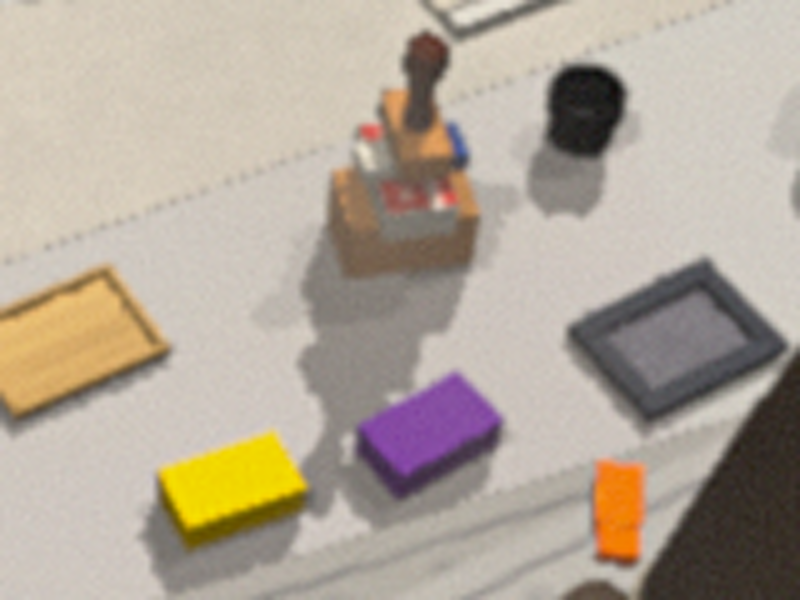

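```bash
python3 -m jog '[[0,0,40,0,0,0,85],[24,37,5,0,0,0,85],[24,37,5,0,0,0,85],[24,37,5,0,0,0,85],[24,37,5,0,0,0,85],[24,37,5,0,0,0,85],[24,37,5,0,0,0,85],[24,37,5,0,0,0,85],[24,37,5,0,0,0,85],[24,37,5,0,0,0,85]]' 30; python3 -m jog '[[0,37,0,0,0,0,85],[0,0,0,0,0,0,85]]'; python3 - <<'E'
from h import *
d=grab('wrist','w1');print(np.round(d['extrinsics'],3).tolist())
E
```

```text
t: 1.25
tcp_pos: [0.4196, -0.2565, 0.3167]
tcp_rot: [0.0, 0.986, 0.165, 0.0]
wrist_force: [0.5, -0.4, 1.0]
gripper_width: 0.0846
finger_force: 0.0
t: 1.45
tcp_pos: [0.4202, -0.2158, 0.3167]
tcp_rot: [-0.001, 0.986, 0.168, 0.0]
wrist_force: [-0.8, -0.2, 0.4]
gripper_width: 0.085
finger_force: 0.0
[[0.332, -0.9, -0.284, 0.493], [-0.943, -0.317, -0.098, -0.191], [-0.002, 0.3, -0.954, 0.459], [0.0, 0.0, 0.0, 1.0]]
```

View pics/w1.png

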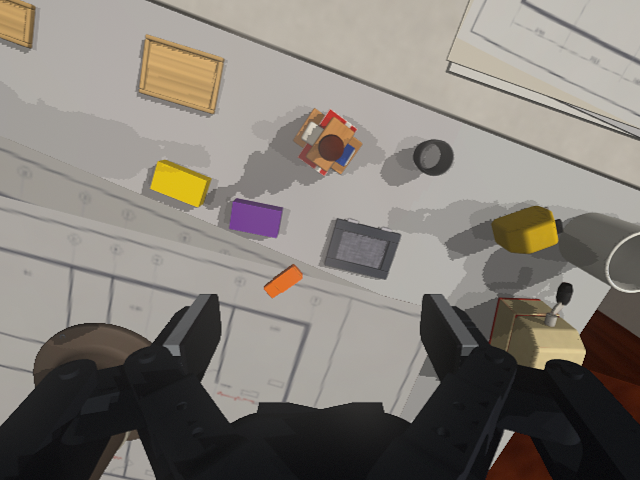

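```bash
python3 - <<'E'
from h import *
im=cv2.imread('pics/w1.png')
cv2.imwrite('pics/b.png',cv2.resize(im[100:200,270:400],None,fx=6,fy=6,interpolation=cv2.INTER_CUBIC))
d=grab('wrist');im=d['image'];hsv=cv2.cvtColor(im,cv2.COLOR_BGR2HSV)
def rect(m,box,z,n):
    x0,y0,x1,y1=box;mm=np.zeros(m.shape,np.uint8);mm[y0:y1,x0:x1]=m[y0:y1,x0:x1]
    mm=cv2.morphologyEx(mm,cv2.MORPH_OPEN,np.ones((3,3)))
    c=max(cv2.findContours(mm,0,2)[0],key=cv2.contourArea)
    P=np.array([ray(d,p[0],z) for p in c],np.float32)
    print(n,cv2.minAreaRect((P*1000).astype(np.float32)),len(c))
g=cv2.cvtColor(im,cv2.COLOR_BGR2GRAY)
rect((g<105).astype(np.uint8),(315,210,410,285),0.007,'pad')
wood=((hsv[...,1]>70)&(hsv[...,0]<25)).astype(np.uint8)
rect(wood,(120,20,240,130),0.006,'wide')
print(ray(d,(331,148),.15),ray(d,(331,148),.074), ray(d,(434,157),.036))
E
```

```text
pad ((352.44415283203125, -300.0662841796875), (71.34727478027344, 92.87657165527344), 4.779819965362549) 109
wide ((487.98211669921875, -13.873111724853516), (65.85311889648438, 93.43351745605469), 3.476750135421753) 126
[ 0.47494857 -0.21003116] [ 0.47072945 -0.21391044] [ 0.49939215 -0.33603136]
```

View pics/b.png

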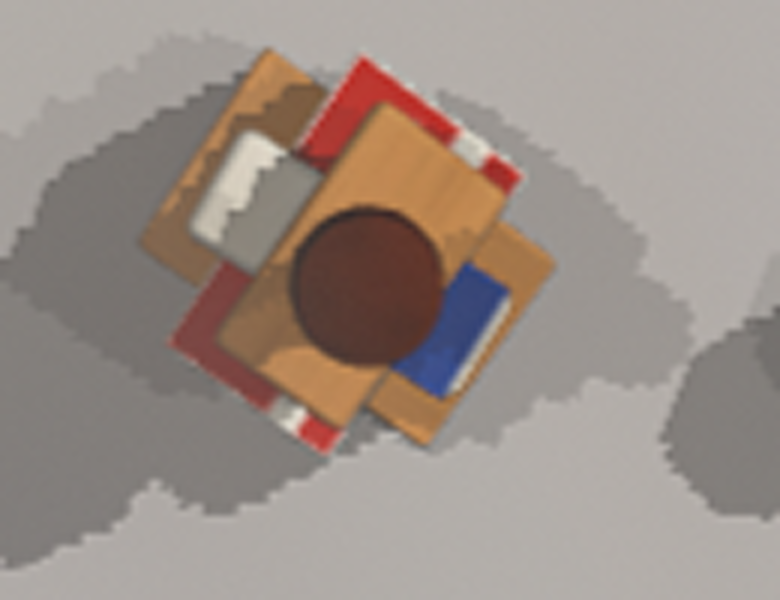

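```bash
cat >> h.py <<'E'
def quad(d,P,z,n,s=6,o=(270,100)):
    Q=np.array([ray(d,(o[0]+x/s,o[1]+y/s),z) for x,y in P]);r=cv2.minAreaRect((Q*1000).astype(np.float32))
    e=Q[1]-Q[0];f=Q[2]-Q[1]
    print(n,'mean',(Q.mean(0)*1000).round(1),'rect',np.round(r[0],1),np.round(r[1],1),'edge angs',np.degrees(np.arctan2([e[1],f[1]],[e[0],f[0]])).round(1))
E
python3 - <<'E'
from h import *
d=grab('wrist')
quad(d,[(383,102),(507,190),(343,430),(217,340)],.092,'stamp')
quad(d,[(362,57),(522,178),(330,452),(170,342)],.062,'carton')
quad(d,[(243,125),(510,297),(447,397),(185,220)],.074,'eraser')
quad(d,[(268,48),(555,265),(430,445),(140,242)],.040,'block')
print(ray(d,(270+368/6,100+287/6),.150))
w=sensors.get_state();print(w['tcp_pos'],w['tcp_rot'],w['q'])
from scipy.spatial.transform import Rotation as R
q=w['tcp_rot'];print(R.from_quat(q[[1,2,3,0]]).as_matrix().round(3))
E
```

```text
stamp mean [ 474.2 -213.3] rect [ 474.2 -213. ] [26.9 49. ] edge angs [-104.7  164.8]
carton mean [ 472.9 -211.3] rect [ 472.8 -211.3] [36.5 61.7] edge angs [-106.3  164.1]
eraser mean [ 473.6 -211.4] rect [ 473.2 -211.2] [56.9 21. ] edge angs [-102.6  167.5]
block mean [ 473.6 -212.5] rect [ 473.9 -212.6] [69.6 43.7] edge angs [-106.5  164.9]
[ 0.47469554 -0.21240223]
[ 0.41871993 -0.22175251  0.31636517] [ 3.26096688e-04  9.86378157e-01  1.64493227e-01 -5.98022546e-05] [ 0.64947854  0.09904906 -0.28670834  1.80826706  0.03025005  1.23820996
 -0.88608024]
[[ 0.946  0.325 -0.   ]
 [ 0.325 -0.946 -0.001]
 [-0.     0.001 -1.   ]]
```

```bash
python3 -m jog '[[28,5,-10,0,0,0,85],[28,4,-33,0,0,0,85],[0,0,-40,0,0,0,85],[0,0,-40,0,0,0,85],[0,0,-40,0,0,0,85],[0,0,-25,0,0,0,85],[0,0,-15,0,0,0,85],[0,0,0,0,0,0,60],[0,0,0,0,0,0,35],[0,0,0,0,0,0,15]]' 30; python3 -m jog '[[0,0,0,0,0,0,15],[0,0,0,0,0,0,15],[0,0,0,0,0,0,15],[0,0,0,0,0,0,15]]' 30
```

```text
t: 2.6
tcp_pos: [0.4756, -0.2131, 0.1143]
tcp_rot: [0.001, 0.986, 0.164, 0.001]
wrist_force: [-0.3, 0.0, 0.4]
gripper_width: 0.0436
finger_force: 0.0
t: 3.0
tcp_pos: [0.4756, -0.2124, 0.1141]
tcp_rot: [0.001, 0.986, 0.165, 0.001]
wrist_force: [0.7, 0.0, 6.0]
gripper_width: 0.0217
finger_force: 29.3
```

```bash
python3 -m jog '[[0,0,10,0,0,0,15],[0,0,20,0,0,0,15],[0,0,25,0,0,0,15],[0,0,25,0,0,0,15]]' ; python3 - <<'E'
from h import *
d=grab('wrist','w2');s=grab('side','s2')
im=np.hstack([d['image'][60:420,120:520],cv2.resize(s['image'][180:360,280:480],None,fx=2,fy=2)]);cv2.imwrite('pics/c.png',im)
E
```

```text
t: 3.4
tcp_pos: [0.4744, -0.2118, 0.1942]
tcp_rot: [-0.0, 0.986, 0.165, -0.001]
wrist_force: [-0.1, -1.0, -0.5]
gripper_width: 0.0218
finger_force: 29.6
```

View pics/c.png

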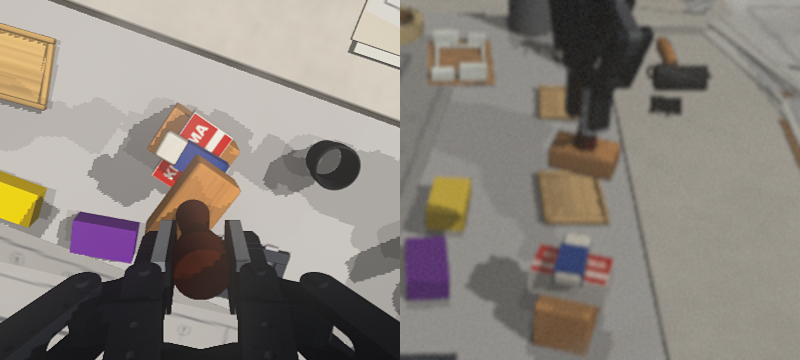

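```bash
python3 -m jog '[[-15,-11,0,0,0,-0.136,15],[-15,-11,0,0,0,-0.136,15],[-15,-11,0,0,0,-0.136,15],[-15,-11,0,0,0,-0.136,15],[-15,-11,-10,0,0,-0.136,15],[-15,-11,-20,0,0,-0.136,15],[-15,-11,-20,0,0,-0.136,15],[-15,-11,-20,0,0,-0.136,15],[-2,0,-20,0,0,-0.136,15],[0,0,-20,0,0,0,15]]'; python3 - <<'E'
from h import *
d=grab('wrist','w3');print(sensors.get_state()['tcp_pos'])
E
```

```text
t: 4.5
tcp_pos: [0.3516, -0.3002, 0.0822]
tcp_rot: [0.0, 0.901, -0.435, -0.001]
wrist_force: [0.4, -1.0, -1.2]
gripper_width: 0.0217
finger_force: 29.6
[ 0.35074497 -0.29885867  0.07957013]
```

View pics/w3.png

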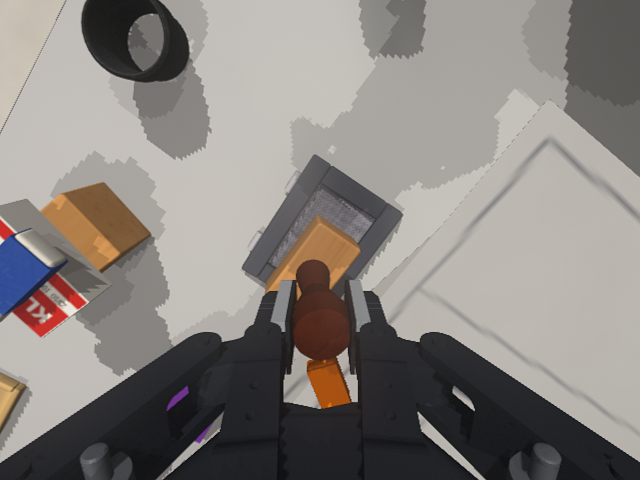

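```bash
python3 -m jog '[[0,0,-18,0,0,0,15],[0,0,-12,0,0,0,15],[0,0,-5,0,0,0,15],[0,0,-3,0,0,0,15],[0,0,0,0,0,0,15]]'
```

```text
t: 5.05
tcp_pos: [0.3531, -0.3001, 0.0454]
tcp_rot: [-0.0, 0.902, -0.432, 0.0]
wrist_force: [0.1, 0.1, -0.9]
gripper_width: 0.0217
finger_force: 29.6
```

```bash
python3 -m jog '[[0,0,-1.5,0,0,0,15],[0,0,0,0,0,0,15]]'
```

```text
t: 5.25
tcp_pos: [0.3539, -0.3004, 0.0448]
tcp_rot: [0.0, 0.902, -0.432, 0.001]
wrist_force: [-1.0, 1.3, 5.5]
gripper_width: 0.0213
finger_force: 29.5
```

Contact. Release, rise and look.

```bash
python3 -m jog '[[0,0,0,0,0,0,30],[0,0,0,0,0,0,50],[0,0,0,0,0,0,85],[0,0,0,0,0,0,85],[0,0,20,0,0,0,85],[0,0,40,0,0,0,85],[0,0,40,0,0,0,85],[20,20,30,0,0,0.14,85],[20,20,0,0,0,0.14,85],[20,20,0,0,0,0.14,85]]'; python3 -m jog '[[0,0,0,0,0,0.14,85],[0,0,0,0,0,0.14,85],[0,0,0,0,0,0.14,85],[0,0,0,0,0,0.14,85],[0,0,0,0,0,0.14,85],[0,0,0,0,0,0,85]]'; python3 - <<'E'
from h import *
d=grab('wrist','w4');np.savez('w4.npz',**{k:d[k] for k in d})
w=sensors.get_state();print(w['tcp_pos'],w['q'].round(2))
for n,p in dict(carton=(.474,-.212,.062),stamp=(.352,-.3,.08)).items(): print(n,proj(d,p))
E
```

```text
t: 6.25
tcp_pos: [0.4141, -0.2398, 0.1752]
tcp_rot: [0.0, 0.973, -0.232, 0.001]
wrist_force: [-0.1, 0.2, -0.1]
gripper_width: 0.0847
finger_force: 0.0
t: 6.85
tcp_pos: [0.4128, -0.2401, 0.1737]
tcp_rot: [-0.0, 0.993, 0.114, -0.0]
wrist_force: [-0.7, -1.1, -0.6]
gripper_width: 0.0849
finger_force: 0.0
[ 0.41282164 -0.24020686  0.17370171] [ 0.65  0.24 -0.26  2.    0.08  0.91 -1.  ]
carton [300.22399582 137.98662775]
stamp [376.47178973 323.19348801]
```

View pics/w4.png

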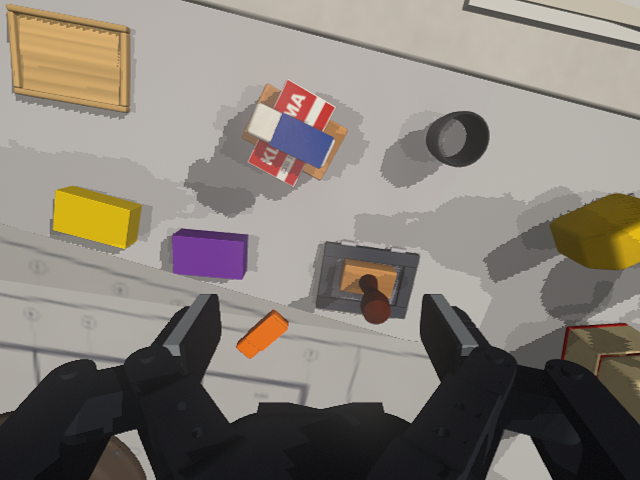

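```bash
python3 -m jog '[[8,4,0,0,0,0.14,70],[8,4,0,0,0,0.14,60],[8,4,0,0,0,0.14,50],[8,4,0,0,0,0.14,50],[8,4,-10,0,0,0.14,50],[8,3,-10,0,0,0.14,50],[7,3,-20,0,0,0.14,50],[6,2,-20,0,0,0.14,50],[0,0,-20,0,0,0,50],[0,0,0,0,0,0,50]]';python3 - <<'E'
from h import *
d=grab('wrist');cv2.imwrite('pics/e.png',d['image'][180:480,120:520])
E
```

```text
t: 7.9
tcp_pos: [0.4723, -0.2115, 0.0914]
tcp_rot: [-0.002, 0.783, 0.622, -0.001]
wrist_force: [-0.8, -0.8, 0.0]
gripper_width: 0.0502
finger_force: 0.0
```

View pics/e.png

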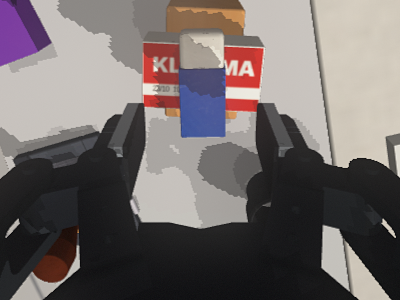

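```bash
python3 -m jog '[[1,0,-14,0,0,0,50],[0,0,-9,0,0,0,50],[0,0,-3,0,0,0,50],[0,0,0,0,0,0,50],[0,0,0,0,0,0,40],[0,0,0,0,0,0,30],[0,0,0,0,0,0,15],[0,0,0,0,0,0,15],[0,0,0,0,0,0,15]]' 25
```

```text
t: 8.85
tcp_pos: [0.4752, -0.2123, 0.0683]
tcp_rot: [0.0, 0.782, 0.624, 0.0]
wrist_force: [-1.7, -0.5, 6.2]
gripper_width: 0.0212
finger_force: 26.2
```

```bash
python3 -m jog '[[0,0,6,0,0,0,15],[0,0,15,0,0,0,15],[0,0,25,0,0,0,15],[0,0,30,0,0,0,15]]';python3 - <<'E'
from h import *
d=grab('wrist');cv2.imwrite('pics/f.png',d['image'][120:480,120:520])
E
```

```text
t: 9.25
tcp_pos: [0.4743, -0.2118, 0.144]
tcp_rot: [-0.001, 0.782, 0.624, -0.0]
wrist_force: [-0.1, 0.1, -0.8]
gripper_width: 0.0214
finger_force: 25.5
```

View pics/f.png

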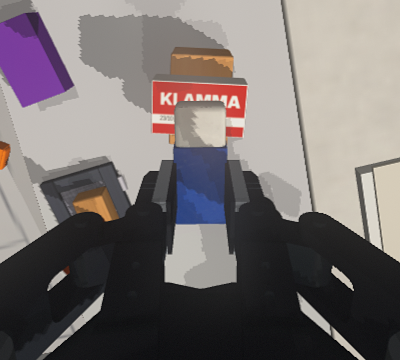

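```bash
python3 -m jog '[[0,35,10,0,0,0,15],[0,40,10,0,0,0,15],[0,40,10,0,0,0,15],[0,40,0,0,0,0,15],[0,40,0,0,0,0,15],[0,40,0,0,0,0,15],[0,35,0,0,0,0,15],[0,0,0,0,0,0,15]]';python3 - <<'E'
from h import *
d=grab('wrist','w5');im=d['image'];hsv=cv2.cvtColor(im,cv2.COLOR_BGR2HSV)
print(proj(d,(.479,.203,.006)),proj(d,(.350,.322,.006)),sensors.get_state()['q'].round(2))
wood=((hsv[...,1]>70)&(hsv[...,0]<25)).astype(np.uint8)
wood=cv2.morphologyEx(wood,cv2.MORPH_OPEN,np.ones((3,3)))
for c in cv2.findContours(wood,0,2)[0]:
    if cv2.contourArea(c)<800: continue
    P=np.array([ray(d,p[0],.006) for p in c],np.float32)
    print(cv2.boundingRect(c),[np.round(v,1) for v in cv2.minAreaRect(P*1000)])
E
```

```text
t: 10.1
tcp_pos: [0.4747, 0.0634, 0.1744]
tcp_rot: [-0.001, 0.779, 0.626, 0.001]
wrist_force: [-0.3, -1.0, 0.4]
gripper_width: 0.0209
finger_force: 25.5
[287.80937704  43.23981804] [ 76.20173265 -92.45936428] [ 0.29  0.29 -0.62  1.98  0.2   0.94 -0.64]
(346, 229, 47, 86) [array([503.7, -12.1]), array([34.3, 93.1]), np.float64(3.4)]
(609, 0, 31, 241) [array([749.1,  74.4]), array([199.8,  14.8]), np.float64(86.4)]
(251, 0, 78, 102) [array([481.1, 200.1]), array([46.7, 76.8]), np.float64(0.2)]
```

View pics/w5.png

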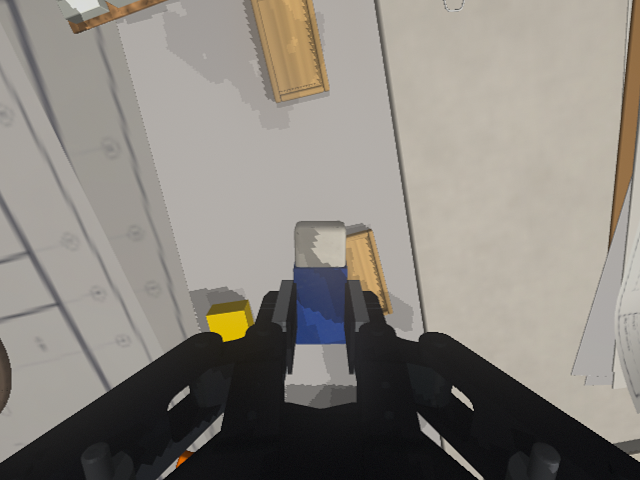

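```bash
python3 -m jog '[[3,40,0,0,0,0.11,15],[3,40,0,0,0,0.117,15],[0.5,40,-20,0,0,0,15],[0,19,-30,0,0,0,15],[0,0,-40,0,0,0,15],[0,0,-30,0,0,0,15],[0,0,-20,0,0,0,15],[0,0,-10,0,0,0,15],[0,0,-5,0,0,0,15],[0,0,0,0,0,0,15]]';python3 - <<'E'
from h import *
d=grab('wrist','w6');s=grab('side')
cv2.imwrite('pics/g.png',np.hstack([d['image'][120:420,160:460],cv2.resize(s['image'][180:280,280:440],None,fx=3,fy=3)]))
E
```

```text
t: 11.15
tcp_pos: [0.4818, 0.1965, 0.0189]
tcp_rot: [0.0, 0.706, 0.708, -0.0]
wrist_force: [0.1, -0.1, 1.0]
gripper_width: 0.0209
finger_force: 25.5
```

View pics/g.png

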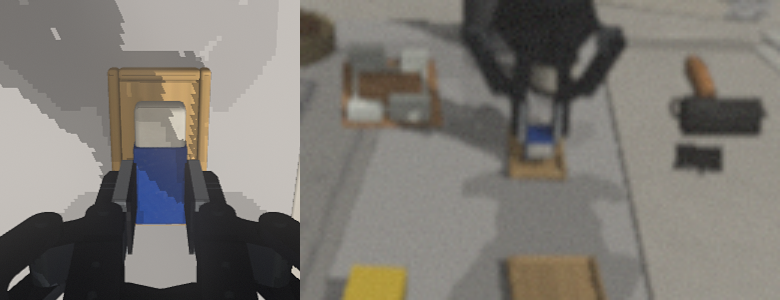

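```bash
python3 - <<'E'
from h import *
d=grab('wrist')
print('far outer edge',ray(d,(320,189),.008),'eraser far end top',ray(d,(320,221),.0255),ray(d,(295,224),.0255),ray(d,(345,224),.0255),'tray sides',ray(d,(269,240),.008),ray(d,(370,240),.008),sensors.get_state()['tcp_pos'])
E
```

```text
far outer edge [0.48202432 0.24451491] eraser far end top [0.48203471 0.23452854] [0.47177878 0.23322737] [0.49229875 0.23327261] tray sides [0.45812683 0.22027731] [0.50557825 0.22037895] [0.48228043 0.1969769  0.01984705]
```

```bash
python3 -m jog '[[0,-1,-4,0,0,0,15],[0,0,-3,0,0,0,15],[0,0,-1,0,0,0,15],[0,0,0,0,0,0,15]]'
```

```text
t: 11.7
tcp_pos: [0.4814, 0.1958, 0.0106]
tcp_rot: [-0.0, 0.706, 0.708, -0.0]
wrist_force: [0.5, -0.3, -1.2]
gripper_width: 0.0209
finger_force: 25.5
```

```bash
python3 -m jog '[[0,0,-1,0,0,0,15],[0,0,0,0,0,0,15]]'
```

```text
t: 11.9
tcp_pos: [0.4815, 0.196, 0.0103]
tcp_rot: [0.0, 0.706, 0.708, 0.0]
wrist_force: [-1.6, -0.7, 5.6]
gripper_width: 0.0208
finger_force: 26.2
```

```bash
python3 -m jog '[[0,0,0,0,0,0,26],[0,0,0,0,0,0,34],[0,0,0,0,0,0,40],[0,0,10,0,0,0,50],[0,0,40,0,0,0,50],[0,-10,50,0,0,0,85],[0,-10,50,0,0,0,85],[-20,-10,30,0,0,0,85],[-20,0,0,0,0,0,85],[0,0,0,0,0,0,85]]';python3 - <<'E'
from h import *
d=grab('wrist','w7');im=d['image'];hsv=cv2.cvtColor(im,cv2.COLOR_BGR2HSV)
blue=((hsv[...,0]>100)&(hsv[...,0]<130)&(hsv[...,1]>100)).astype(np.uint8)
wood=((hsv[...,1]>70)&(hsv[...,0]<25)).astype(np.uint8)
for m,z,n in((blue,.016,'blue'),(wood,.006,'wood')):
  m=cv2.morphologyEx(m,cv2.MORPH_OPEN,np.ones((3,3)))
  for c in cv2.findContours(m,0,2)[0]:
    if cv2.contourArea(c)<300: continue
    P=np.array([ray(d,p[0],z) for p in c],np.float32)
    print(n,cv2.boundingRect(c),[np.round(v,1) for v in cv2.minAreaRect(P*1000)])
print(sensors.get_state()['tcp_pos'])
E
```

```text
t: 12.9
tcp_pos: [0.4399, 0.1662, 0.1895]
tcp_rot: [0.001, 0.706, 0.708, 0.0]
wrist_force: [-0.2, -0.6, -0.4]
gripper_width: 0.0854
finger_force: 0.0
blue (353, 157, 26, 41) [array([480.9, 194.5]), array([22.7, 36.6]), np.float64(0.7)]
wood (232, 357, 37, 15) [array([362.2, -16.8]), array([17.7, 40.5]), np.float64(86.8)]
wood (0, 357, 14, 48) [array([ 83.2, -41.2]), array([68.3, 14.3]), np.float64(74.7)]
wood (332, 323, 60, 74) [array([487.5, -12.3]), array([65. , 95.7]), np.float64(3.7)]
wood (582, 205, 58, 162) [array([748.5,  74. ]), array([186.1,  15.6]), np.float64(86.4)]
wood (339, 121, 53, 89) [array([480.9, 202.9]), array([46.7, 81.1]), np.float64(0.1)]
wood (173, 0, 83, 78) [array([351.6, 309.8]), array([60.3, 58.6]), np.float64(4.5)]
wood (156, 0, 121, 115) [array([353.7, 295.9]), array([88.9, 89.3]), np.float64(4.9)]
[0.44104199 0.16604521 0.18895225]
```

View pics/w7.png

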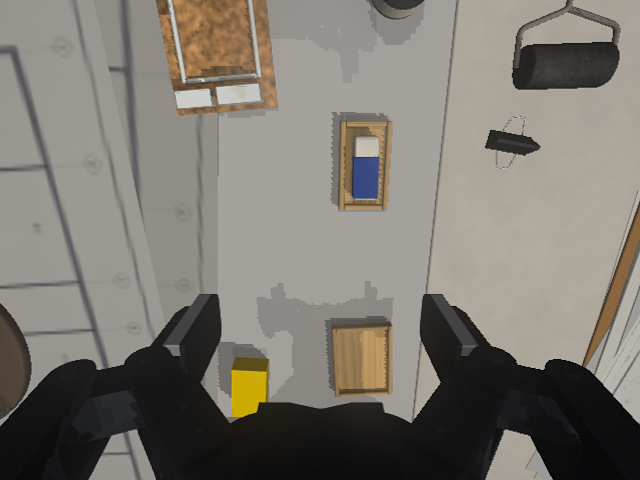

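```bash
python3 -m jog '[[3,-37,0,0,0,0.13,85],[3,-37,0,0,0,0.13,85],[3,-37,0,0,0,0.13,85],[3,-37,0,0,0,0.13,85],[3,-37,0,0,0,0.13,85],[3,-37,0,0,0,0.13,85],[3,-37,0,0,0,0.13,85],[3,-37,0,0,0,0.13,85],[3,-37,0,0,0,0.13,85],[3,-37,0,0,0,0.13,85]]'; python3 -m jog '[[0,0,0,0,0,0,85],[0,0,0,0,0,0,85]]'; python3 - <<'E'
from h import *
d=grab('wrist','w8');im=d['image'];hsv=cv2.cvtColor(im,cv2.COLOR_BGR2HSV)
x0,y0=proj(d,(.473,-.211,.062)).astype(int);print(x0,y0)
red=(((hsv[...,0]<8)|(hsv[...,0]>172))&(hsv[...,1]>140)).astype(np.uint8)
mm=np.zeros_like(red);a=max(y0-90,0);mm[a:y0+90,x0-90:x0+90]=red[a:y0+90,x0-90:x0+90]
P=np.array([ray(d,p,.062) for p in np.argwhere(cv2.morphologyEx(mm,cv2.MORPH_OPEN,np.ones((2,2))))[:,::-1]],np.float32)
print(cv2.minAreaRect(P*1000),sensors.get_state()['tcp_pos'],sensors.get_state()['tcp_rot'])
E
```

```text
t: 13.95
tcp_pos: [0.4718, -0.2056, 0.1875]
tcp_rot: [-0.0, 0.131, 0.991, 0.0]
wrist_force: [1.0, 0.1, 0.3]
gripper_width: 0.0851
finger_force: 0.0
t: 14.15
tcp_pos: [0.4715, -0.2044, 0.1872]
tcp_rot: [-0.0, 0.135, 0.991, 0.001]
wrist_force: [0.1, 0.9, 0.2]
gripper_width: 0.0848
finger_force: 0.0
313 226
((475.1859130859375, -203.86656188964844), (35.68103790283203, 61.41783905029297), 74.32752227783203) [ 0.471608   -0.20323962  0.1873558 ] [-3.63492249e-04  1.34200453e-01  9.90953870e-01  7.30181756e-04]
```

```bash
python3 -m jog '[[2,0,-30,0,0,0,70],[1.5,0,-35,0,0,0,60],[0,0,-35,0,0,0,60],[0,0,-20,0,0,0,60],[0,0,-12,0,0,0,60],[0,0,-4,0,0,0,60],[0,0,0,0,0,0,60]]';python3 - <<'E'
from h import *
d=grab('wrist','w9');im=d['image'];hsv=cv2.cvtColor(im,cv2.COLOR_BGR2HSV)
red=(((hsv[...,0]<8)|(hsv[...,0]>172))&(hsv[...,1]>140)).astype(np.uint8)
c=max(cv2.findContours(cv2.morphologyEx(red,cv2.MORPH_CLOSE,np.ones((9,9))),0,2)[0],key=cv2.contourArea);print(cv2.boundingRect(c))
print(cv2.minAreaRect(np.array([ray(d,p[0],.062) for p in c],np.float32)*1000),sensors.get_state()['tcp_pos'])
E
```

```text
t: 14.9
tcp_pos: [0.4754, -0.2031, 0.0521]
tcp_rot: [0.0, 0.133, 0.991, 0.0]
wrist_force: [-0.3, 0.3, 0.9]
gripper_width: 0.0599
finger_force: 0.0
(309, 240, 54, 129)
((476.4117126464844, -197.79055786132812), (21.85777473449707, 62.08121871948242), 74.22748565673828) [ 0.475703   -0.20344449  0.05265499]
```

```bash
python3 -m jog '[[0,0,-1,0,0,0,55],[0,0,0,0,0,0,50],[0,0,0,0,0,0,42],[0,0,0,0,0,0,32],[0,0,0,0,0,0,30],[0,0,0,0,0,0,30]]' 30;python3 -m jog '[[0,0,5,0,0,0,30],[0,0,15,0,0,0,30],[0,0,25,0,0,0,30],[0,0,25,0,0,0,30],[0,0,20,0,0,0,30],[0,0,0,0,0,0,30]]'
```

```text
t: 15.55
tcp_pos: [0.4752, -0.204, 0.0515]
tcp_rot: [0.0, 0.134, 0.991, -0.0]
wrist_force: [-1.5, 0.9, 6.3]
gripper_width: 0.0373
finger_force: 30.1
t: 16.15
tcp_pos: [0.4768, -0.2041, 0.1444]
tcp_rot: [0.002, 0.134, 0.991, -0.001]
wrist_force: [1.3, -0.4, -0.6]
gripper_width: 0.037
finger_force: 30.6
```

```bash
python3 -m jog '[[1.4,21.2,0,0,0,-0.1377,30],[1.4,21.2,0,0,0,-0.1377,30],[1.4,21.2,0,0,0,-0.1377,30],[1.4,21.2,0,0,0,-0.1377,30],[1.4,21.2,0,0,0,-0.1377,30],[1.4,21.2,0,0,0,-0.1377,30],[1.4,21.2,0,0,0,-0.1377,30],[1.4,21.2,-20,0,0,-0.1377,30],[1.3,21.4,-30,0,0,-0.1377,30],[0,0,-30,0,0,0,30]]'; python3 -m jog '[[0,0,-15,0,0,0,30],[0,0,0,0,0,0,30]]';python3 - <<'E'
from h import *
d=grab('wrist','w10');im=d['image'];hsv=cv2.cvtColor(im,cv2.COLOR_BGR2HSV)
wood=((hsv[...,1]>70)&(hsv[...,0]>9)&(hsv[...,0]<25)).astype(np.uint8)
red=(((hsv[...,0]<8)|(hsv[...,0]>172))&(hsv[...,1]>140)).astype(np.uint8)
for m,z,n in((wood,.008,'wood'),(red,.06,'red')):
  m=cv2.morphologyEx(m,cv2.MORPH_CLOSE,np.ones((5,5)))
  for c in cv2.findContours(m,0,2)[0]:
    if cv2.contourArea(c)<500: continue
    P=np.array([ray(d,p[0],z) for p in c],np.float32)*1000
    print(n,cv2.boundingRect(c),[np.round(v,1) for v in cv2.minAreaRect(P)],P.max(0),P.min(0))
print(sensors.get_state()['tcp_pos'],sensors.get_state()['tcp_rot'])
E
```

```text
t: 17.15
tcp_pos: [0.4879, -0.0093, 0.0605]
tcp_rot: [0.0, 0.685, 0.729, 0.001]
wrist_force: [1.2, -0.1, -0.7]
gripper_width: 0.037
finger_force: 30.6
t: 17.35
tcp_pos: [0.4855, -0.0124, 0.0438]
tcp_rot: [-0.002, 0.684, 0.73, -0.001]
wrist_force: [-0.3, -0.4, -1.3]
gripper_width: 0.0369
finger_force: 30.6
wood (47, 244, 112, 160) [array([361.4, -61.7]), array([ 58. , 108.1]), np.float64(5.0)] [391.20416    -8.3934145] [ 331.425    -115.806435]
wood (264, 185, 125, 106) [array([487.1,   3.2]), array([65.1, 60.1]), np.float64(3.4)] [521.30457  34.94234] [453.3243   -24.895681]
red (311, 241, 55, 129) [array([492. ,  -8.9]), array([20.9, 59.2]), np.float64(3.3)] [504.04407  21.2702 ] [479.87192  -39.005524]
red (276, 241, 20, 129) [array([471.2, -10.3]), array([ 6.7, 59.1]), np.float64(3.4)] [476.24084   19.404371] [466.4181  -39.93437]
[ 0.48651973 -0.01245873  0.04512784] [-0.0010445   0.68398001  0.72949962 -0.00074972]
```

```bash
python3 -m jog '[[1,-2,-14,0,0,0,30],[0,0,-10,0,0,0,30],[0,0,-3,0,0,0,30],[0,0,-1,0,0,0,30],[0,0,0,0,0,0,30]]'
```

```text
t: 17.9
tcp_pos: [0.4886, -0.0147, 0.0179]
tcp_rot: [0.0, 0.684, 0.729, 0.0]
wrist_force: [-0.6, -0.2, -1.4]
gripper_width: 0.0369
finger_force: 30.6
```

```bash
python3 -m jog '[[0,0,-1,0,0,0,30],[0,0,-1,0,0,0,30],[0,0,0,0,0,0,30]]'
```

```text
t: 18.2
tcp_pos: [0.4886, -0.0148, 0.0159]
tcp_rot: [0.0, 0.684, 0.729, 0.0]
wrist_force: [-0.7, 0.1, -0.7]
gripper_width: 0.0371
finger_force: 30.6
```

```bash
python3 -m jog '[[0,0,-1,0,0,0,30],[0,0,0,0,0,0,30]]'
```

```text
t: 18.4
tcp_pos: [0.4886, -0.0147, 0.0154]
tcp_rot: [0.0, 0.684, 0.729, -0.0]
wrist_force: [-2.1, -0.4, 7.2]
gripper_width: 0.037
finger_force: 31.4
```

```bash
python3 -m jog '[[0,0,0,0,0,0,45],[0,0,0,0,0,0,55],[0,0,0,0,0,0,62],[0,0,15,0,0,0,70],[0,0,40,0,0,0,85],[0,-30,45,0,0,-0.11,85],[-5,-40,45,0,0,-0.11,85],[-5,-40,20,0,0,-0.115,85],[-2,-40,10,0,0,0,85],[0,-42,0,0,0,0,85]]'; python3 -m jog '[[0,-40,0,0,0,0,85],[0,0,0,0,0,0,85],[0,0,0,0,0,0,85]]'; python3 - <<'E'
from h import *
d=grab('wrist','w11');im=d['image'];hsv=cv2.cvtColor(im,cv2.COLOR_BGR2HSV)
print(proj(d,(.474,-.206,.04)),proj(d,(.488,-.013,.026)))
wood=((hsv[...,1]>70)&(hsv[...,0]>9)&(hsv[...,0]<25)).astype(np.uint8)
red=(((hsv[...,0]<8)|(hsv[...,0]>172))&(hsv[...,1]>140)).astype(np.uint8)
for m,z,n in((wood,.04,'wood.04'),(wood,.008,'wood.008'),(red,.026,'red')):
  m=cv2.morphologyEx(m,cv2.MORPH_CLOSE,np.ones((5,5)))
  for c in cv2.findContours(m,0,2)[0]:
    if cv2.contourArea(c)<500: continue
    P=np.array([ray(d,p[0],z) for p in c],np.float32)*1000
    print(n,cv2.boundingRect(c),[np.round(v,1) for v in cv2.minAreaRect(P)])
print(sensors.get_state()['tcp_pos'],sensors.get_state()['tcp_rot'])
E
```

```text
t: 19.4
tcp_pos: [0.4779, -0.1993, 0.1809]
tcp_rot: [0.002, 0.796, 0.605, 0.001]
wrist_force: [1.6, 0.1, -0.4]
gripper_width: 0.085
finger_force: 0.0
t: 19.7
tcp_pos: [0.4769, -0.2382, 0.1783]
tcp_rot: [-0.0, 0.797, 0.604, -0.0]
wrist_force: [0.7, 0.0, 0.0]
gripper_width: 0.085
finger_force: 0.0
[306.02789568 181.7392168 ] [247.23278539 -96.62228991]
wood.04 (198, 270, 48, 56) [array([ 371.1, -287.7]), array([31.5, 51.2]), np.float64(3.5)]
wood.04 (71, 220, 68, 41) [array([ 293.9, -207.3]), array([26. , 55.1]), np.float64(56.9)]
wood.04 (279, 135, 57, 87) [array([ 475.4, -204.6]), array([69.8, 44.8]), np.float64(74.3)]
wood.04 (95, 0, 61, 69) [array([373.1, -68. ]), array([38.5, 43.5]), np.float64(86.7)]
wood.008 (198, 270, 48, 56) [array([ 356.6, -301.7]), array([35.1, 57.1]), np.float64(3.5)]
wood.008 (71, 220, 68, 41) [array([ 270.6, -212.1]), array([29. , 61.4]), np.float64(56.9)]
wood.008 (279, 135, 57, 87) [array([ 472.9, -209.1]), array([77.7, 49.9]), np.float64(74.3)]
wood.008 (95, 0, 61, 69) [array([358.9, -57. ]), array([42.9, 48.5]), np.float64(86.7)]
[ 0.47721905 -0.23678896  0.17837496] [-5.13336883e-04  7.96208500e-01  6.05022107e-01  1.01351757e-04]
```

View pics/w11.png

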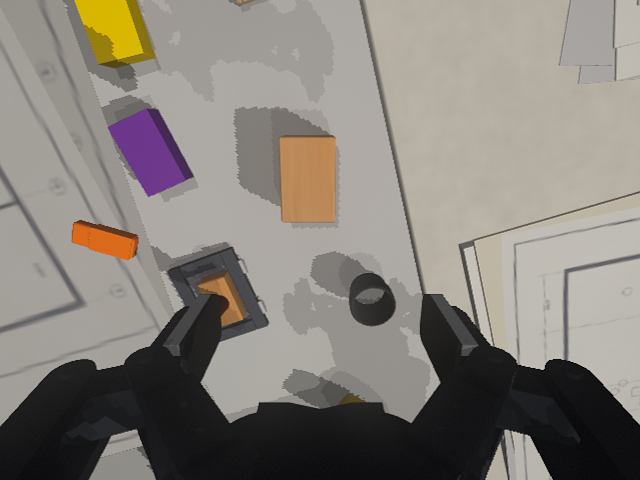

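```bash
python3 -m jog '[[-1.7,16,-10,0,0,0,80],[0,16,-30,0,0,0,75],[0,1,-35,0,0,0,70],[0,0,-35,0,0,0,70],[0,0,-25,0,0,0,70],[0,0,-15,0,0,0,70],[0,0,-6,0,0,0,65],[0,0,0,0,0,0,55],[0,0,0,0,0,0,45],[0,0,0,0,0,0,38]]' 35; python3 -m jog '[[0,0,0,0,0,0,38],[0,0,0,0,0,0,38],[0,0,0,0,0,0,38]]';
```

```text
t: 20.75
tcp_pos: [0.4764, -0.2045, 0.0238]
tcp_rot: [0.001, 0.796, 0.605, 0.001]
wrist_force: [-0.0, 0.1, -1.0]
gripper_width: 0.0444
finger_force: 36.4
t: 21.05
tcp_pos: [0.4764, -0.2046, 0.0237]
tcp_rot: [0.001, 0.796, 0.605, 0.0]
wrist_force: [-1.4, 0.7, 7.9]
gripper_width: 0.0443
finger_force: 37.4
```

```bash
python3 -m jog '[[0,0,10,0,0,0,38],[0,0,30,0,0,0,38],[0,0,40,0,0,0,38],[-5,30,35,0,0,0,38],[-10,40,15,0,0,0,38],[-15,40,10,0,0,0,38],[-15,40,0,0,0,0,38],[-15,40,0,0,0,0,38],[-15,40,0,0,0,0,38],[-15,40,0,0,0,0,38]]'; python3 -m jog '[[-15,40,0,0,0,0.115,38],[-15,40,0,0,0,0.12,38],[0,30,0,0,0,0.12,38],[0,0,0,0,0,0,38],[0,0,0,0,0,0,38]]'; python3 - <<'E'
from h import *
d=grab('wrist','w12');im=d['image'];hsv=cv2.cvtColor(im,cv2.COLOR_BGR2HSV)
print(proj(d,(.352,.322,.006)),proj(d,(.488,-.013,.026)))
wood=((hsv[...,1]>70)&(hsv[...,0]<25)).astype(np.uint8)
for k in (3,15):
  m=cv2.morphologyEx(wood,cv2.MORPH_CLOSE,np.ones((k,k)))
  for c in cv2.findContours(m,0,2)[0]:
    if cv2.contourArea(c)<800: continue
    P=np.array([ray(d,p[0],.004) for p in c],np.float32)*1000
    print(k,cv2.boundingRect(c),[np.round(v,1) for v in cv2.minAreaRect(P)])
print(sensors.get_state()['tcp_pos'],sensors.get_state()['tcp_rot'])
E
```

```text
t: 22.05
tcp_pos: [0.3848, 0.0666, 0.1634]
tcp_rot: [0.001, 0.796, 0.605, 0.0]
wrist_force: [0.5, 0.3, -1.9]
gripper_width: 0.0442
finger_force: 36.5
t: 22.55
tcp_pos: [0.3555, 0.1754, 0.163]
tcp_rot: [0.0, 0.677, 0.736, -0.0]
wrist_force: [-0.4, 0.5, -1.5]
gripper_width: 0.0441
finger_force: 36.4
[331.90159599  25.78494283] [435.67999859 408.3860113 ]
3 (0, 288, 71, 149) [array([ 72.5, -25.4]), array([191.9,  71.7]), np.float64(79.3)]
3 (252, 215, 141, 219) [array([368.7,  47.7]), array([140.2, 252.2]), np.float64(6.5)]
3 (431, 144, 73, 96) [array([481.3, 202.6]), array([48.8, 82.5]), np.float64(0.1)]
3 (290, 0, 81, 86) [array([351.5, 309.9]), array([61.1, 59.2]), np.float64(4.8)]
3 (271, 0, 119, 123) [array([352.7, 295.8]), array([89.3, 87.6]), np.float64(4.8)]
15 (0, 287, 73, 150) [array([ 73.3, -25.6]), array([192. ,  73.3]), np.float64(79.3)]
15 (244, 215, 151, 232) [array([361.6,  39.6]), array([152.1, 271.6]), np.float64(15.7)]
15 (431, 144, 73, 96) [array([481.3, 202.6]), array([48.8, 82.5]), np.float64(0.1)]
15 (271, 0, 119, 123) [array([352.7, 295.8]), array([89.3, 87.6]), np.float64(4.8)]
[0.3555864  0.17454934 0.16279865] [ 2.58432539e-04  6.77516306e-01  7.35507615e-01 -3.70327756e-04]
```

```bash
python3 -m jog '[[-2,40,0,0,0,0,38],[-2,40,0,0,0,0,38],[-1,40,0,0,0,0,38],[0,29,0,0,0,0,38],[0,0,-30,0,0,0,38],[0,0,-30,0,0,0,38],[0,0,-25,0,0,0,38],[0,0,-15,0,0,0,38],[0,0,0,0,0,0,38],[0,0,0,0,0,0,38]]'; python3 - <<'E'
from h import *
d=grab('wrist','w13');im=d['image'];hsv=cv2.cvtColor(im,cv2.COLOR_BGR2HSV)
print(proj(d,(.3504,.3235,.004)))
wood=((hsv[...,1]>70)&(hsv[...,0]<25)).astype(np.uint8)
m=cv2.morphologyEx(wood,cv2.MORPH_CLOSE,np.ones((3,3)))
for c in cv2.findContours(m,0,2)[0]:
    if cv2.contourArea(c)<300: continue
    for z in (.004,.081):
        P=np.array([ray(d,p[0],z) for p in c],np.float32)*1000
        print(z,cv2.boundingRect(c),[np.round(v,1) for v in cv2.minAreaRect(P)],P.min(0),P.max(0))
print(sensors.get_state()['tcp_pos'],sensors.get_state()['tcp_rot'])
E
```

```text
t: 23.6
tcp_pos: [0.3512, 0.3242, 0.0633]
tcp_rot: [0.0, 0.677, 0.736, 0.0]
wrist_force: [-0.5, 0.1, -0.8]
gripper_width: 0.0438
finger_force: 36.4
[318.98253337 251.84799802]
0.004 (442, 412, 52, 53) [array([469.1, 175.7]), array([23.1, 63.3]), np.float64(41.9)] [455.94247 158.6916 ] [498.83997 206.98677]
0.081 (442, 412, 52, 53) [array([421.6, 261.5]), array([14.2, 39.1]), np.float64(41.9)] [413.44687 250.9683 ] [439.94382 280.79935]
0.004 (293, 403, 87, 15) [array([372.8, 201.7]), array([62.2, 12.7]), np.float64(6.0)] [341.23944 195.26463] [403.1322  210.75586]
0.081 (293, 403, 87, 15) [array([362.1, 277.5]), array([38.4,  7.8]), np.float64(6.0)] [342.59695 273.5588 ] [380.82693 283.12744]
0.004 (240, 132, 159, 256) [array([353.9, 308.1]), array([ 94.6, 174.7]), np.float64(5.5)] [300.54224 218.56635] [407.16364 398.43765]
0.081 (240, 132, 159, 256) [array([350.4, 343.2]), array([ 58.5, 107.9]), np.float64(5.5)] [317.459  287.9518] [383.31708 399.05496]
0.004 (0, 0, 222, 161) [array([231.8, 409.9]), array([119. ,  79.4]), np.float64(4.7)] [172.23457 369.69693] [290.06366 453.81662]
0.081 (0, 0, 222, 161) [array([275. , 406.1]), array([73.5, 49. ]), np.float64(4.7)] [238.20578 381.30237] [310.98657 433.26154]
[0.35142131 0.32461016 0.06369581] [1.85322977e-04 6.77261247e-01 7.35742297e-01 6.64164430e-04]
```

```bash
python3 -m jog '[[-0.5,-0.5,-17,0,0,0,38],[0,0,-11,0,0,0,38],[0,0,-4,0,0,0,38],[0,0,-2,0,0,0,38],[0,0,0,0,0,0,38]]'; python3 -m jog '[[0,0,-1,0,0,0,38],[0,0,-0.5,0,0,0,38],[0,0,0,0,0,0,38]]'
```

```text
t: 24.15
tcp_pos: [0.3502, 0.3241, 0.029]
tcp_rot: [0.0, 0.677, 0.736, 0.0]
wrist_force: [-0.1, -0.1, -1.1]
gripper_width: 0.0442
finger_force: 36.5
t: 24.45
tcp_pos: [0.3503, 0.3241, 0.0276]
tcp_rot: [0.0, 0.677, 0.736, 0.0]
wrist_force: [-0.4, -0.9, 3.6]
gripper_width: 0.0443
finger_force: 36.9
```

Contact. Release, rise and check everything numerically.

```bash
python3 -m jog '[[0,0,0,0,0,0,50],[0,0,0,0,0,0,60],[0,0,0,0,0,0,70],[0,0,15,0,0,0,75],[0,0,40,0,0,0,80],[0,-30,45,0,0,0,85],[0,-40,40,0,0,0,85],[10,-40,20,0,0,0,85],[10,-40,10,0,0,0,85],[10,-40,0,0,0,0,85]]'; python3 -m jog '[[10,-30,0,0,0,0,85],[0,0,0,0,0,0,85],[0,0,0,0,0,0,85]]'; python3 - <<'E'
from h import *
def rep(d,m,z,n,roi):
  m=cv2.morphologyEx(m,cv2.MORPH_CLOSE,np.ones((5,5)))
  for c in cv2.findContours(m,0,2)[0]:
    if cv2.contourArea(c)<300: continue
    P=np.array([ray(d,p[0],z) for p in c],np.float32)*1000;r=cv2.minAreaRect(P)
    if np.hypot(*(np.array(r[0])-roi))<40: print(n,cv2.boundingRect(c),[np.round(v,1) for v in r])
d=grab('wrist','w14');h=cv2.cvtColor(d['image'],cv2.COLOR_BGR2HSV)
wood=((h[...,1]>70)&(h[...,0]<25)).astype(np.uint8)
beech=((h[...,1]>70)&(h[...,0]<25)&(h[...,2]>150)).astype(np.uint8)
red=(((h[...,0]<8)|(h[...,0]>172))&(h[...,1]>140)).astype(np.uint8)
rep(d,wood,.044,'block?',(350,323));rep(d,beech,.044,'beech',(350,323))
rep(d,red,.026,'carton',(488,-13));rep(d,wood,.006,'wide',(488,-13));rep(d,wood,.006,'narrow',(481,203))
print(proj(d,(.35,.3235,.044)),proj(d,(.488,-.013,.026)),sensors.get_state()['tcp_pos'])
p=proj(d,(.35,.3235,.044));s=grab('side','s14');c=grab('scene','c14')
for f,q,sz in((d,(.488,-.013,.02),60),(d,(.35,.3235,.03),70)):pass
def crop(f,q,r):
  u,v=proj(f,q).astype(int);im=cv2.copyMakeBorder(f['image'],r,r,r,r,cv2.BORDER_CONSTANT);return cv2.resize(im[v:v+2*r,u:u+2*r],(260,260))
A=[crop(f,q,r) for f,r in((d,70),(c,45)) for q in((.488,-.013,.02),(.35,.3235,.03),(.352,-.3,.03))]
cv2.imwrite('pics/fin.png',np.vstack([np.hstack(A[:3]),np.hstack(A[3:])]))
E
```

```text
t: 25.45
tcp_pos: [0.381, 0.1399, 0.1917]
tcp_rot: [0.001, 0.677, 0.736, 0.002]
wrist_force: [1.5, -0.9, 0.3]
gripper_width: 0.0849
finger_force: 0.0
t: 25.75
tcp_pos: [0.3902, 0.1106, 0.1899]
tcp_rot: [0.0, 0.678, 0.736, 0.0]
wrist_force: [0.8, 0.7, 0.2]
gripper_width: 0.0852
finger_force: 0.0
carton (400, 310, 23, 52) [array([495.5, -13.9]), array([22.2, 60.8]), np.float64(3.7)]
wide (399, 310, 32, 53) [array([507.1, -27.3]), array([34.8, 65.8]), np.float64(4.7)]
wide (368, 284, 69, 78) [array([487.7, -13. ]), array([66.2, 95.4]), np.float64(3.3)]
narrow (398, 61, 68, 100) [array([480.8, 203. ]), array([47.4, 81.9]), np.float64(0.0)]
[286.60760988 -94.53954998] [405.53065964 334.8803433 ] [0.38998855 0.11151548 0.18977111]Traceback (most recent call last):
  File "<stdin>", line 19, in <module>
  File "<stdin>", line 18, in crop
cv2.error: OpenCV(4.12.0) /io/opencv/modules/imgproc/src/resize.cpp:4208: error: (-215:Assertion failed) !ssize.empty() in function 'resize'
```

```bash
python3 -m jog '[[-10,40,20,0,0,0,85],[-10,40,20,0,0,0,85],[-10,40,10,0,0,0,85],[0,0,0,0,0,0,85],[0,0,0,0,0,0,85]]'; python3 - <<'E'
from h import *
d=grab('wrist','w15');h=cv2.cvtColor(d['image'],cv2.COLOR_BGR2HSV)
print(proj(d,(.35,.3235,.044)))
for lo in (130,160,180):
  m=((h[...,1]>70)&(h[...,1]<200)&(h[...,0]<25)&(h[...,2]>lo)).astype(np.uint8)
  m=cv2.morphologyEx(m,cv2.MORPH_OPEN,np.ones((7,7)))
  for c in cv2.findContours(m,0,2)[0]:
    if cv2.contourArea(c)<800: continue
    P=np.array([ray(d,p[0],.044) for p in c],np.float32)*1000;r=cv2.minAreaRect(P)
    if np.hypot(*(np.array(r[0])-(350,323)))<60: print(lo,cv2.boundingRect(c),[np.round(v,1) for v in r])
u,v=proj(d,(.35,.3235,.044)).astype(int);print(h[v,u], [h[v,u+k].tolist() for k in range(-50,51,5)])
E
```

```text
t: 26.4
tcp_pos: [0.3592, 0.2324, 0.2392]
tcp_rot: [-0.0, 0.675, 0.738, 0.0]
wrist_force: [0.7, -1.1, -0.5]
gripper_width: 0.0852
finger_force: 0.0
[319.15589324 104.80513284]
130 (291, 66, 58, 82) [array([350.8, 320.8]), array([50.8, 72.8]), np.float64(1.7)]
160 (296, 66, 51, 80) [array([351.8, 322. ]), array([45.9, 68.2]), np.float64(5.1)]
180 (296, 67, 49, 79) [array([351. , 321.5]), array([43.2, 67.5]), np.float64(4.9)]
[ 15 146 187] [[19, 23, 152], [17, 23, 153], [14, 103, 126], [14, 108, 128], [19, 32, 129], [15, 113, 129], [15, 141, 184], [15, 142, 187], [15, 145, 185], [15, 147, 186], [15, 146, 187], [15, 149, 185], [15, 152, 185], [15, 149, 187], [15, 149, 186], [15, 136, 159], [15, 110, 128], [15, 121, 146], [15, 123, 174], [13, 20, 153], [15, 18, 171]]
```

Block top is 45 × 68 mm at z = 44 mm, centred within 2 mm of the plot and aligned at 5°. Handing in.

```bash
python3 -c "
from plant import ticket
print(ticket.finish_job())"
```

```text
the job is handed in; nothing more can be done
None
```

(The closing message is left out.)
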